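Tilt the blue stirrer out of the drying bin

ROBOT

A 7-joint arm with a two-finger parallel gripper is mounted at the origin on the work surface. World frame = base frame: x ahead of the robot, y to its left, z up, the work surface at z = 0. Lengths are in m, angles in rad, forces in N, time in s.
With the tool pointing down it reaches from about 0.4 to 0.85 m from the base axis. Payload 6.9 kg.
Tool frame: the origin (TCP) lies midway between the tips of the shut fingers; the grasp point (between the pads) lies 19 mm behind it (bot.hold_point_z is the distance from the TCP to the grasp point, in m); z points along the fingers, y is the line along which they close (so a half turn about z gives the same grasp; the last joint's range is limited). The gripper opens to 85 mm and grips with 20 to 120 N. Pads are 22 mm wide; open, the fingers measure 114 mm over their backs; the gripper's body (76 mm by 85 mm) begins 54 mm behind the grasp point. The pads swing forward as they close: fully open they stand 13 mm farther back than shut.
Start: joints at [1.238, 0.507, -0.238, 1.5, 0.126, 1.149, -0.155], TCP at [0.266, -0.566, 0.231] pointing down, gripper open.
Joint ranges: [-3.08, 3.08], [-0.24, 2.05], [-1.43, 1.35], [0, 2.5], [-1.52, 4.66], [0.17, 1.96], [-2.89, 2.89]. Speed limits (rad/s): [2.39, 2.39, 3.14, 3.14, 3.14, 3.14, 3.14].

INTERFACE

Orientations are given as a unit quaternion [w, x, y, z].
In Python, from plant import bot gives the robot as it stands.
- The arm moves only by the tool play_rows, never from a script. Its argument "plan" is one flat list of numbers, 4 for each row, row after row: the shift along the world's x, y, z in mm, then the turn about the world's z in rad. In form: [tx, ty, tz, turn, tx, ty, tz, turn, ...]. A call has 1 to 12 rows; each row shifts and turns the commanded pose from where the row before left it; what a row does not reach is not made up. A row lasts 1/10 s, in which the tool goes at most 50 mm and 8.59 degrees, less where a joint would pass 70% of its speed; a pose out of reach is approached as far as the arm can. A call is refused whole if a number of a shift passes 50 or a number of a turn 0.15, either way. A call with a gripper value outside its range is refused whole. "hand" is the finger opening in mm, from 0 to 85.4, set as the call begins (left out, the last holds). The fingers move at their own pace and stop on an object; the grip force is fixed at half the most. Time passes only in rows, so rows that do not move let the fingers close. It gives the time, the measured TCP pose, the force, the opening and the grip force at its end, in the units of the state.
- bot.get_obs(): the state, without advancing time (a new reading comes with each control period).
- bot.read_camera(name): name is "side" or "top" or "wrist"; returns a dict with "img" (420x560x3 uint8, red, green, blue), "fx", "fy", "cx", "cy" (pixels), "D" ([k1, k2, p1, p2, k3] as OpenCV has them; the pictures are not rectified), "eye" and "attitude" of the camera in the world. Camera axes: x right, y up, looking along -z (the intrinsics and any distortion apply to the point x, -y, -z); pixel columns grow to the right and rows downward; lengths in m; the calibration is good to about 2 mm. A picture is of the moment at which its call begins. There is no depth.
- bot.job_done(): hands the job in; it is judged then, once.
Trained networks look in a picture, given as the dict that the camera call returned (one of the last four; its "shot" number tells which), for a name from the list of things; names that differ only in an ending like _2 or _b are one class to them, and where a whole thing is asked for, a point or a joint stands for the part that bears it (a point fixed in the world has none). Each returns a list of dicts, best first, with "p" (0 to 1); they miss things now and then, are a little off and sometimes report something else, mostly with a low value. They report only what shows in the picture. A call takes as long as a camera call. They do not tell look-alikes from the thing itself.
- bot.find_in(picture, target): "centre" ([column, row] in pixels, amid what is visible of it).
The state is a dict: "t": time; "joint_pos": joint angles; "dq": joint speeds; "joint_efforts": joint torques, N m; "eef_pos": TCP position; "eef_rot": TCP orientation; "ft_force": force on the tool from outside, world axes, zero at the start; "ft_torque": the same for the moment, N m; "gripper_width": opening from 0.0 (shut) to 1.0 (fully open); "gripper_force": force on a finger pad.
Only numpy, scipy, OpenCV 4.12 (cv2) and the standard library are available. Lean on these libraries where they do the work, as an engineer would, in place of code of your own. Each camera call takes 0.05 s, during which the arm holds its last target. There are 200 camera calls.

TASK

Push the red shutter of the white drying bin fully open by its tab and leave it open, then take the blue-handled L-shaped stirrer out through its slot, tilting its handle down so that the hooked foot threads through. Lay it level across both forks of the orange rest, foot hanging down and roughly centred, and let go. Leave the green stirrer and everything else where it stands.

Things in the scene. Friction and masses are not known exactly. Their poses are not given: they have to be found in the camera images.
- bin: White fixed drying bin, 160 (x) x 200 (y) x 184 mm high, clear cover screwed down. Origin: centre of its underside, z up; -x is the front wall (outer face x = -80 mm, 4 mm thick) with two upright slots. Inside: floor z = 85, cover's underside z = 180, rear wall x = +76 mm; behind each slot a lane 18 mm wide between guide rails 43 mm high, along x. One stirrer lies in each lane, in either order.
- slot_a (a point): Middle of the sill of the slot at the bin's y = +42 mm (bin x = -78, z = 130 mm). The slot is 16 mm wide and 44 mm high (z 130 to 174), closed above. Axes as the bin's. A stirrer's shaft lies level on the sill, handle sticking out 70 to 100 mm in front, foot standing on the floor inside.
- slot_b (a point): The same for the other slot, at the bin's y = -42 mm. Shaft and foot together are 63 mm deep, more than the slot: draw the stirrer out level until the foot is near the front wall (inside), then lower the handle end 25 to 40 degrees about the sill, and bring the foot through along its own length, outward and up.
- shutter (a joint): Red comb shutter on the bin's front, m: 0 closed (a tongue hides the upper part of each slot, leaving 22 mm above the sill), 0.042 fully open (end stop). Starts between 0 and 0.008. Opens along the bin's -y, about 2 N of friction, stays where it is left.
- shutter_tab (a point): Centre of the shutter's red tab (28 mm high, 8 mm thick along the bin's y, 36 mm along its x) standing just above the bin's cover; its top is 216 mm above the table. At bin x = -45 mm, y = 21 mm minus the joint value. Pushing its +y face (bin axes) with closed fingers opens the shutter. Axes as the bin's.
- blue_grip (a point): Centre of the blue handle (56 mm long, 12 thick, 18 high) of the stirrer to take out. Stirrer axes: x along the shaft from handle to foot (at first parallel to the bin's x), y its thickness, z up. Outer end 28 mm to -x; the steel shaft (10 mm thick, 18 high) ends 182 mm to +x (210 mm in all). Centre starts 139 mm above the table. About 0.18 kg (0.12 to 0.25).
- blue_mid (a point): Point of balance of the blue stirrer, mid-height of its shaft, 86 mm to +x of blue_grip; same axes.
- blue_foot (a point): Tip (bottom) of the blue stirrer's foot: 178 mm to +x and 54 mm to -z of blue_grip; same axes. The foot is a steel bar at the far end of the shaft, 8 mm (x) by 10 mm, pointing down 45 mm below the shaft's underside.
- green_grip (a point): Centre of the green handle of the other stirrer, alike in all but colour, which stays in the bin.
- rest: Orange fixed rest. Origin: centre of its underside, z up. Base 150 x 90 x 6 mm; two upright forks 8 mm thick, 50 wide, at x = -40 and +40 mm, with open-topped notches at y = 0, 22 mm wide: floor 75 mm, prong tops 95 mm above the table. A stirrer in both notches lies along the rest's x, either way round, balance point near x = 0.
- amber: Amber bottle, 60 mm across, 125 mm high, standing beside the handles in front of the bin; origin under its centre. Bystander, leave it standing.
- amber2: Amber bottle, 50 mm across, 100 mm high; origin under its centre. Bystander, leave it standing.
- jar: White jar, 52 mm across, 70 mm high, on the other side of the handles; origin under its centre. Bystander, leave it standing.
- vial: White vial with blue cap, 26 mm across, 60 mm high; origin under its centre. Bystander, leave it standing.
- vial2: Amber vial with blue cap, 26 mm across, 60 mm high; origin under its centre. Bystander, leave it standing.
- lidvial: Amber vial with blue cap, 28 mm across, 45 mm high, standing on the rear half of the bin's cover; origin under its centre. Bystander, leave it standing.
- pipette: White and blue pipettor, 240 mm long, 30 mm high, lying on the table; origin on the table under its barrel. Bystander, leave it.
There are look-alikes about, which are no part of the job. Leave any brown or yellow look-alike of the part that bears blue_grip alone.

How it is judged:
By the outcome, as a careful person would: the job done as asked, in the order asked, and still so for the second after the job is handed in, with the robot touching nothing.
It also fails if it takes over 58 s, if anything falls off the work surface, if the arm or the gripper's body presses on something with over 40 N, if the wrist force passes 120 N, or if a joint passes its speed limit or range.

## Working session

There is one attempt and no reset: what is moved stays moved. The work goes in short steps, Python scripts to look and compute and a tool call to move; the robot and the scene stay as the last step left them, time stands still between calls to the robot, and variables do not carry over. Pictures are saved under pics/ and viewed, at most 10 in all, crops included, and the job is handed in when it is done.

Besides the shell and the picture viewer there is one more tool, called after "Request:" by a JSON object that holds its "fn" and its "kwargs", one argument or row to a line. play_rows: Moves the arm, as the interface text tells. Its arguments: {"type":"object","properties":{"plan":{"type":"array"},"hand":{"type":"number"}},"required":["plan"]}

```bash
ls; mkdir -p pics; cat > h.py <<'E'
import numpy as np, cv2
from scipy.spatial.transform import Rotation as R
from plant import bot
def rot(c):
    a=np.array(c["attitude"],float)
    return a if a.shape==(3,3) else R.from_quat(a,scalar_first=True).as_matrix()
def K(c): return np.array([[c["fx"],0,c["cx"]],[0,c["fy"],c["cy"]],[0,0,1.]])
def ray(c,px):
    u=cv2.undistortPoints(np.array([[px]],float),K(c),np.array(c["D"],float))[0,0]
    return np.array(c["eye"],float),rot(c)@np.array([u[0],-u[1],-1.])
def onz(c,px,z):
    e,d=ray(c,px); return e+d*(z-e[2])/d[2]
def tri(l):
    A=0;b=0
    for c,px in l:
        e,d=ray(c,px); d=d/np.linalg.norm(d); P=np.eye(3)-np.outer(d,d); A=A+P; b=b+P@e
    return np.linalg.solve(A,b)
def proj(c,p):
    q=rot(c).T@(np.array(p,float)-np.array(c["eye"])); q=q*[1,-1,-1]
    return cv2.projectPoints(q.reshape(1,1,3),np.zeros(3),np.zeros(3),K(c),np.array(c["D"],float))[0][0,0]
def save(c,n,crop=None,s=1):
    im=c["img"][:,:,::-1]
    if crop: x0,y0,x1,y1=crop; im=im[y0:y1,x0:x1]
    cv2.imwrite("pics/"+n,cv2.resize(im,None,fx=s,fy=s,interpolation=cv2.INTER_CUBIC))
E
python3 - <<'E'
from h import *
o=bot.get_obs(); print(o["eef_pos"],o["eef_rot"],o["t"],bot.hold_point_z)
C={n:bot.read_camera(n) for n in("side","top","wrist")}
for n,c in C.items():
    print(n,np.round(c["eye"],3),np.round(rot(c)[:,2],2),c["fx"],c["shot"])
    for t in["bin","slot_a","shutter_tab","blue_grip","green_grip","blue_foot","rest","amber","jar","vial","lidvial","pipette"]:
        r=bot.find_in(c,t); print(" ",t,[(np.round(x["centre"]).tolist(),round(x["p"],2)) for x in r[:4]])
np.save("dummy.npy",0)
im=np.hstack([C["side"]["img"],C["top"]["img"]])
save(C["side"],"side0.png",None,1.4);save(C["top"],"top0.png",None,1.4)
E
```

```text
pics
[ 0.26521566 -0.56536385  0.23042299] [-8.86598242e-04  9.76031393e-01  2.17627848e-01 -2.29719059e-04] 0.0 0.0187
side [-0.03   0.48   0.959] [-0.47  0.48  0.74] 427.91478692694864 1
  bin [([128.0, 291.0], 0.85)]
  slot_a [([126.0, 290.0], 0.72)]
  shutter_tab []
  blue_grip [([280.0, 305.0], 0.86), ([264.0, 408.0], 0.71), ([179.0, 268.0], 0.5)]
  green_grip [([161.0, 245.0], 0.7)]
  blue_foot [([279.0, 308.0], 0.81), ([261.0, 408.0], 0.77), ([177.0, 265.0], 0.58)]
  rest [([323.0, 221.0], 0.94)]
  amber [([248.0, 183.0], 0.85), ([208.0, 324.0], 0.56)]
  jar [([151.0, 240.0], 0.58), ([102.0, 287.0], 0.53), ([139.0, 261.0], 0.16)]
  vial [([327.0, 256.0], 0.68), ([281.0, 172.0], 0.43)]
  lidvial [([101.0, 288.0], 0.66)]
  pipette [([351.0, 158.0], 0.67), ([207.0, 325.0], 0.5)]
top [ 0.239 -0.063  1.822] [-0.14  0.    0.99] 544.450538501791 2
  bin [([142.0, 177.0], 0.79)]
  slot_a [([141.0, 175.0], 0.63)]
  shutter_tab [([155.0, 182.0], 0.54), ([194.0, 144.0], 0.29)]
  blue_grip [([155.0, 304.0], 0.63), ([238.0, 251.0], 0.58), ([177.0, 190.0], 0.57)]
  green_grip [([180.0, 169.0], 0.49), ([156.0, 180.0], 0.47)]
  blue_foot [([238.0, 249.0], 0.87), ([154.0, 306.0], 0.7), ([178.0, 192.0], 0.65)]
  rest [([310.0, 221.0], 0.77)]
  amber [([176.0, 233.0], 0.91), ([297.0, 142.0], 0.53)]
  jar [([194.0, 142.0], 0.71)]
  vial [([286.0, 246.0], 0.55), ([325.0, 153.0], 0.42)]
  lidvial [([120.0, 180.0], 0.45)]
  pipette [([398.0, 178.0], 0.77)]
wrist [ 0.337 -0.534  0.373] [0.28 0.13 0.95] 298.32180626808275 3
  bin []
  slot_a []
  shutter_tab []
  blue_grip []
  green_grip []
  blue_foot []
  rest []
  amber []
  jar []
  vial []
  lidvial []
  pipette []
```

View pics/side0.png

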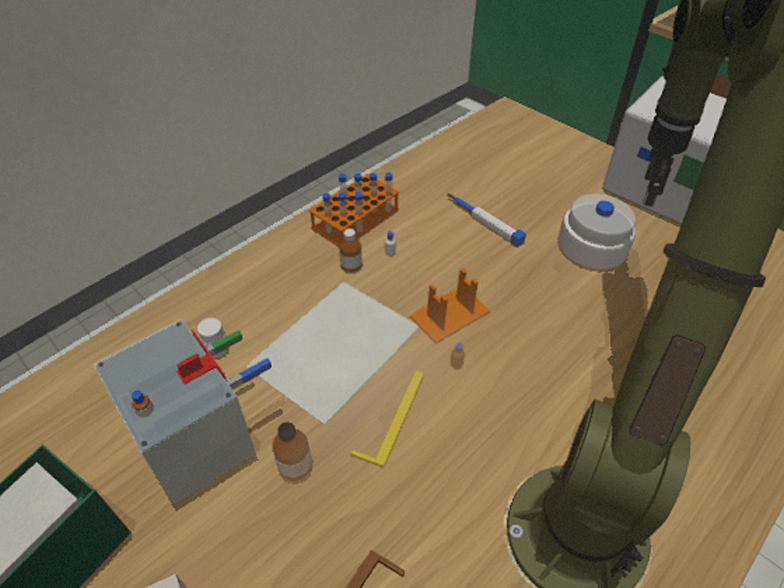

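View pics/top0.png

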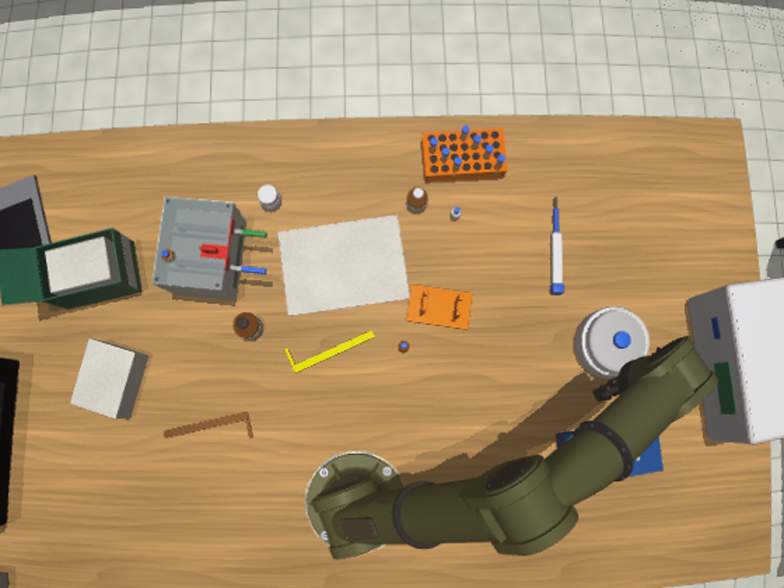

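```bash
python3 - <<'E'
from h import *
t=bot.read_camera("top"); s=bot.read_camera("side")
def cr(c,x0,y0,x1,y1,w,h): return cv2.resize(c["img"][y0:y1,x0:x1,::-1],(w,h),interpolation=cv2.INTER_CUBIC)
a=np.vstack([cr(t,95,130,195,225,400,380),cr(t,285,195,345,240,293,220)[:,:].copy() if 0 else cr(t,280,195,355,236,400,220)])
b=np.vstack([cr(s,60,220,200,365,400,414),cr(s,290,185,354,215,400,186)])
cv2.imwrite("pics/tiles.png",np.hstack([a,b]))
# colour
def blob(c,lo,hi,box,z,name):
    x0,y0,x1,y1=box
    hsv=cv2.cvtColor(c["img"],cv2.COLOR_RGB2HSV); m=cv2.inRange(hsv,np.array(lo),np.array(hi)); k=np.zeros_like(m);k[y0:y1,x0:x1]=m[y0:y1,x0:x1]
    n,l,st,ce=cv2.connectedComponentsWithStats(k)
    i=1+np.argmax(st[1:,4]); ys,xs=np.where(l==i); P=np.array([onz(c,(x,y),z)[:2] for x,y in zip(xs,ys)])
    m_=P.mean(0); u,sv,vt=np.linalg.svd(P-m_,full_matrices=False); d=(P-m_)@vt.T
    print(name,st[i].tolist(),ce[i].round(1),m_.round(4),"ax",vt[0].round(3),"ang",np.degrees(np.arctan2(vt[0][1],vt[0][0])).round(1),"ext",np.ptp(d,0).round(4), "mid",(m_+((d.max(0)+d.min(0))/2)@vt).round(4))
blob(t,(105,120,60),(130,255,255),(165,180,200,202),.148,"blue top")
blob(t,(45,120,40),(80,255,255),(165,155,200,175),.148,"green top")
blob(t,(0,170,80),(8,255,255),(135,150,170,195),.2,"red top")
blob(s,(105,120,60),(130,255,255),(165,250,200,280),.143,"blue side")
blob(t,(8,150,80),(18,255,255),(285,195,345,240),.006,"rest top")
for n,c in(("top",t),):
    for q in [(177,190)]: print(onz(c,q,.14))
print("amber",onz(t,(176,233),.06),"jar",onz(t,(193,140),.07))
E
```

```text
blue top [173, 190, 16, 5, 58] [180.3 192.3] [0.5369 0.2189] ax [-0.136 -0.991] ang -97.8 ext [0.0492 0.0115] mid [0.5368 0.2186]
green top [173, 164, 17, 5, 46] [180.7 166.2] [0.6208 0.218 ] ax [-0.103 -0.995] ang -95.9 ext [0.0515 0.0108] mid [0.6208 0.2169]
red top [143, 175, 20, 10, 154] [153.1 179.2] [0.5709 0.295 ] ax [-0.138 -0.99 ] ang -97.9 ext [0.0625 0.0268] mid [0.5709 0.2964]
blue side [172, 256, 21, 17, 123] [181.5 264. ] [0.5381 0.219 ] ax [0.01 1.  ] ang 89.4 ext [0.0547 0.0231] mid [0.5373 0.2179]
rest top [290, 203, 48, 33, 1209] [313.5 218.9] [ 0.4597 -0.2069] ax [-0.164 -0.986] ang -99.4 ext [0.1519 0.0914] mid [ 0.4599 -0.2066]
[0.54595337 0.23091791 0.14      ]
amber [0.41771358 0.24836484 0.06      ] jar [0.72696057 0.19003428 0.07      ]
```

View pics/tiles.png

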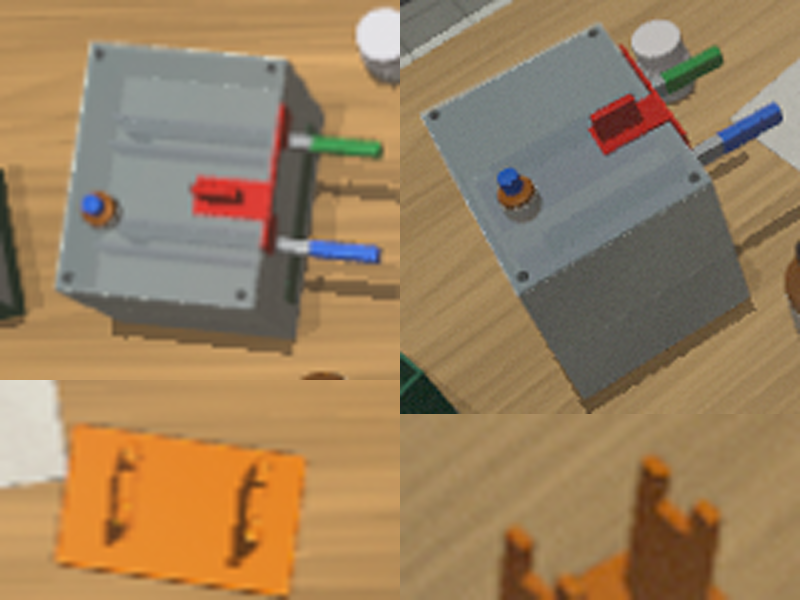

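```bash
cat >> h.py <<'E'
import json,os
def B(p,b):  # bin/rest local -> world, b=(x,y,yaw)
    x,y,a=b; return np.array([x+p[0]*np.cos(a)-p[1]*np.sin(a),y+p[0]*np.sin(a)+p[1]*np.cos(a),p[2]])
def yawy(o): # heading of tool y, deg
    v=R.from_quat(o["eef_rot"],scalar_first=True).as_matrix()[:,1]; return np.degrees(np.arctan2(v[1],v[0]))
E
python3 - <<'E'
from h import *
from scipy.optimize import least_squares
t=bot.read_camera("top"); s=bot.read_camera("side")
cor=[(80,-100),(-80,-100),(-80,100),(80,100)]
tp=[(117.5,140.75),(167.75,145.5),(158,207),(108.75,202.5)]; sp=[(67.4,261),(130,229.1),(169.2,282.3),(102,322.2)]
def res(b,sel=(0,1)):
    r=[]
    for i,(c,px) in enumerate(((t,tp),(s,sp))):
        if i in sel:
            for q,p in zip(cor,px): r+=list(proj(c,B((q[0]/1e3,q[1]/1e3,.184),b))-p)
    return np.array(r)
for sel in((0,),(1,),(0,1)):
    f=least_squares(res,[.57,.3,1.43],kwargs=dict(sel=sel)); print(sel,f.x.round(4),np.degrees(f.x[2]).round(2),f.fun.round(1))
b=f.x.tolist()
ca,sa=np.cos(b[2]),np.sin(b[2])
for p in[(.5369,.2189),(.5381,.219),(.5368,.2186)]:
    d=np.array(p)-b[:2]; print("blue in bin",(d@[ca,sa]).round(4),(d@[-sa,ca]).round(4))
json.dump(b,open("bin.json","w"))
# tab: red high point in side; pred projections for q=0,.008
for q in(0,.008):
    print(q,"tab top pred top",proj(t,B((-.045,.021-q,.216),b)).round(1),"side",proj(s,B((-.045,.021-q,.216),b)).round(1))
print("pretab",B((-.045,.06,.2),b),"grip target (blue x,42)",B((-.15,.042,.139),b))
print("yawy",yawy(bot.get_obs()),"vial",onz(t,(287,246),.05),bot.find_in(s,"rest")[:1])
print("t",bot.get_obs()["t"])
E
```

```text
(0,) [0.5935 0.3478 1.4412] 82.57 [ 0.6 -0.3 -0.7 -0.6  0.3  0.8 -0.2  0. ]
(1,) [0.5948 0.3482 1.4582] 83.55 [-0.6 -0.7 -0.4 -1.7  1.   0.5 -0.1  1.1]
(0, 1) [0.5943 0.3481 1.4521] 83.2 [ 0.1 -0.3 -1.1 -1.2  0.6  0.3  0.   0.1 -0.3 -0.8  0.1 -1.6  1.1  1.
 -0.3  1.3]
blue in bin -0.135 0.0417
blue in bin -0.1348 0.0405
blue in bin -0.1354 0.0417
0 tab top pred top [148.5 179.2] side [135.8 258.9]
0.008 tab top pred top [148.8 176.6] side [134.2 256.6]
pretab [0.52935475 0.31048089 0.2       ] grip target (blue x,42) [0.53479691 0.20408831 0.139     ]
yawy -64.85948004416295 vial [ 0.36747873 -0.11364334  0.05      ] [{'centre': [321.5, 222.4], 'p': 0.96}]
t 2.2
```

Request:
{"fn": "play_rows", "kwargs": {
  "plan": [28,34,8,0.084,28,34,8,0.084,28,34,8,0.084,28,34,8,0.084,28,34,8,0.084,28,34,8,0.084,28,34,8,0.084,28,34,8,0.084,28,34,8,0.084,28,34,8,0.084,28,34,8,0.084,28,34,8,0.084],
  "hand": 0
}}

```text
t: 3.4
eef_pos: [0.6024, -0.1565, 0.3278]
eef_rot: [0.0, 0.749, 0.663, -0.0]
ft_force: [0.5, -0.5, 0.2]
gripper_width: 0.002
gripper_force: 0.0
```

Request:
{"fn": "play_rows", "kwargs": {
  "plan": [-7,46,0,0,-7,46,0,0,-7,46,0,0,-7,46,0,0,-7,46,0,0,-7,46,0,0,-7,46,0,0,-7,46,0,0,-7,40,0,0,-7,30,0,0,0,20,0,0,0,0,0,0]
}}

```text
t: 4.6
eef_pos: [0.53, 0.3039, 0.3272]
eef_rot: [-0.001, 0.748, 0.664, 0.0]
ft_force: [-0.1, 0.6, -0.4]
gripper_width: 0.0
gripper_force: 0.0
```

```bash
python3 - <<'E'
from h import *
b=json.load(open("bin.json"))
w=bot.read_camera("wrist"); save(w,"w1.png",None,1.4)
print(np.round(w["eye"],3),yawy(bot.get_obs()))
for n,p in dict(tabtop_py0=(-.045,.025,.216),tab_front0=(-.063,.021,.216),bl=(-.08,.1,.184),br=(-.08,-.1,.184),grip=(-.135,.042,.148),green=(-.135,-.042,.148),end=(-.163,.042,.148)).items(): print(n,proj(w,B(p,b)).round(0))
E
```

```text
[0.54  0.379 0.47 ] -6.947500597959932
tabtop_py0 [315. 196.]
tab_front0 [318. 216.]
bl [236. 221.]
br [433. 221.]
grip [291. 254.]
green [362. 254.]
end [290. 275.]
```

View pics/w1.png

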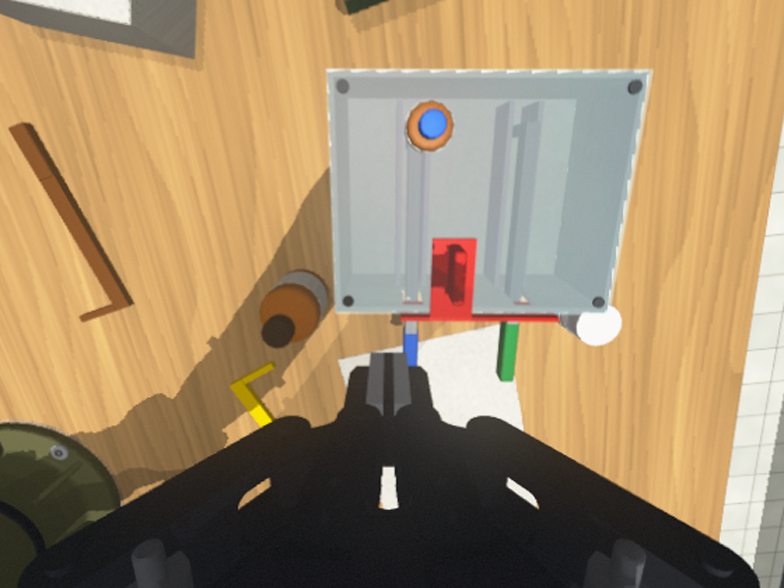

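Request:
{"fn": "play_rows", "kwargs": {
  "plan": [0,6,-45,0,0,0,-45,0,0,0,-25,0,0,0,-15,0,0,0,0,0,10,-1.2,0,0,10,-1.2,0,0,10,-1.2,0,0,10,-1.2,0,0]
}}

```text
t: 5.55
eef_pos: [0.5725, 0.3014, 0.1981]
eef_rot: [-0.0, 0.75, 0.662, 0.0]
ft_force: [-2.0, 0.7, 0.8]
gripper_width: 0.0
gripper_force: 1.2
```

Request:
{"fn": "play_rows", "kwargs": {
  "plan": [6,-0.7,0,0,5,-0.6,0,0,4,-0.5,0,0,0,0,0,0]
}}

```text
t: 5.95
eef_pos: [0.5871, 0.2995, 0.1971]
eef_rot: [0.0, 0.75, 0.662, 0.0]
ft_force: [-0.2, 0.3, -0.1]
gripper_width: -0.003
gripper_force: 0.0
```

Request:
{"fn": "play_rows", "kwargs": {
  "plan": [3,-0.4,0,0,2,-0.2,0,0]
}}

```text
t: 6.15
eef_pos: [0.5913, 0.2991, 0.1972]
eef_rot: [-0.0, 0.749, 0.662, -0.0]
ft_force: [-2.3, 0.0, 0.8]
gripper_width: 0.002
gripper_force: 1.0
```

Request:
{"fn": "play_rows", "kwargs": {
  "plan": [2,-0.2,0,0,2,-0.2,0,0]
}}

```text
t: 6.35
eef_pos: [0.5941, 0.2988, 0.1971]
eef_rot: [-0.001, 0.749, 0.662, -0.001]
ft_force: [-10.4, -0.9, 4.1]
gripper_width: 0.002
gripper_force: 5.1
```

Request:
{"fn": "play_rows", "kwargs": {
  "plan": [-12,1.5,0,0,0,0,30,0,0,-20,40,0,-8,-40,10,0,-20,-40,0,0,-20,-40,0,0,0,0,0,0],
  "hand": 45
}}

```text
t: 7.05
eef_pos: [0.5348, 0.1532, 0.2775]
eef_rot: [0.002, 0.752, 0.659, -0.002]
ft_force: [0.5, 0.4, -0.4]
gripper_width: 0.526
gripper_force: 0.0
```

```bash
python3 - <<'E'
from h import *
b=json.load(open("bin.json"))
w=bot.read_camera("wrist"); save(w,"w2.png",None,1.4)
o=bot.get_obs();print(np.round(w["eye"],3),yawy(o),o["eef_pos"])
for n,p in dict(bl=(-.08,.1,.184),br=(-.08,-.1,.184),tabopen=(-.063,-.021,.216),grip=(-.135,.042,.148),end=(-.163,.042,.148)).items(): print(n,(1.4*proj(w,B(p,b))).round(0))
hsv=cv2.cvtColor(w["img"],cv2.COLOR_RGB2HSV); m=cv2.inRange(hsv,np.array((105,120,60)),np.array((130,255,255)))
n,l,st,ce=cv2.connectedComponentsWithStats(m); print([(st[i].tolist(),ce[i].round(1).tolist()) for i in range(1,n) if st[i,4]>60])
for i in range(1,n):
    if st[i,4]>150:
        ys,xs=np.where(l==i)
        for r in np.linspace(ys.min()+2,ys.max()-2,4).astype(int):
            k=xs[ys==r]; print(r,k.min(),k.max(),onz(w,(k.min()-.5,r),.148)[:2].round(4),onz(w,(k.max()+.5,r),.148)[:2].round(4))
E
```

```text
[0.546 0.229 0.419] -7.403674699430321 [0.53578805 0.15649178 0.27787029]
bl [256.  65.]
br [656.  59.]
tabopen [519.  -1.]
grip [376. 175.]
end [377. 220.]
[([265, 99, 13, 62, 778], [271.2, 128.8]), ([397, 402, 10, 14, 96], [401.2, 408.8])]
101 265 277 [0.5361 0.2388] [0.5471 0.2374]
120 265 277 [0.5338 0.2235] [0.5451 0.222 ]
139 266 277 [0.5324 0.2073] [0.5429 0.2059]
158 266 277 [0.5299 0.1907] [0.5407 0.1893]
```

View pics/w2.png

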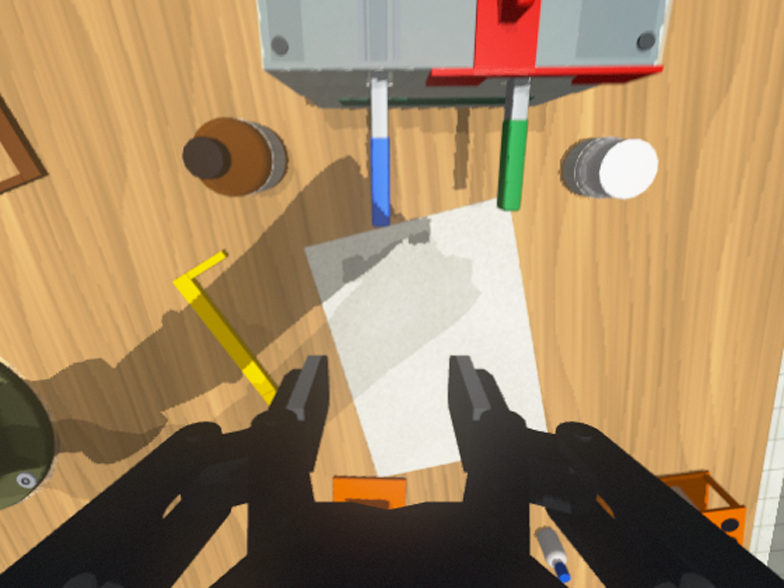

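Request:
{"fn": "play_rows", "kwargs": {
  "plan": [3,30,0,0,2,27,-10,0,0,0,-35,0,0,0,-35,0,0,0,-35,0,0,0,-26,0,0,0,-14,0,0,0,0,0]
}}

```text
t: 7.9
eef_pos: [0.54, 0.2177, 0.1206]
eef_rot: [-0.001, 0.749, 0.662, -0.001]
ft_force: [0.6, 0.3, 0.8]
gripper_width: 0.527
gripper_force: 0.0
```

Request:
{"fn": "play_rows", "kwargs": {
  "plan": [0,0,0,0,0,0,0,0,0,0,0,0,0,0,0,0],
  "hand": 0
}}

```text
t: 8.3
eef_pos: [0.5413, 0.2178, 0.1236]
eef_rot: [0.0, 0.75, 0.662, 0.001]
ft_force: [-0.0, 0.9, 2.2]
gripper_width: 0.124
gripper_force: 59.5
```

Request:
{"fn": "play_rows", "kwargs": {
  "plan": [-1.2,-10,0,0,-2.4,-20,0,0,-2.4,-20,0,0,-2.4,-20,0,0,-1.9,-15,0,0,-0.9,-7,0,0,0,0,0,0]
}}

```text
t: 9.0
eef_pos: [0.5292, 0.1231, 0.1222]
eef_rot: [0.0, 0.75, 0.661, -0.001]
ft_force: [-0.1, -1.9, 2.1]
gripper_width: 0.119
gripper_force: 59.4
```

Request:
{"fn": "play_rows", "kwargs": {
  "plan": [-0.4,-3,0,0,-0.4,-3,0,0]
}}

```text
t: 9.2
eef_pos: [0.5286, 0.1203, 0.1224]
eef_rot: [-0.0, 0.749, 0.662, 0.001]
ft_force: [0.6, 2.3, 0.4]
gripper_width: 0.125
gripper_force: 59.2
```

Request:
{"fn": "play_rows", "kwargs": {
  "plan": [-0.4,-3,0,0,0,0,0,0]
}}

```text
t: 9.4
eef_pos: [0.5279, 0.1162, 0.1222]
eef_rot: [-0.0, 0.749, 0.662, -0.0]
ft_force: [-0.4, 0.8, 1.1]
gripper_width: 0.128
gripper_force: 59.3
```

Request:
{"fn": "play_rows", "kwargs": {
  "plan": [-0.4,-3,0,0,0,0,0,0]
}}

```text
t: 9.6
eef_pos: [0.5275, 0.1128, 0.1222]
eef_rot: [-0.0, 0.75, 0.662, -0.0]
ft_force: [-0.1, 1.4, 1.4]
gripper_width: 0.121
gripper_force: 59.3
```

Request:
{"fn": "play_rows", "kwargs": {
  "plan": [-0.3,-2.5,0,0,0,0,0,0]
}}

```text
t: 9.8
eef_pos: [0.5273, 0.1102, 0.1222]
eef_rot: [0.0, 0.75, 0.662, -0.0]
ft_force: [-0.0, 0.4, 1.5]
gripper_width: 0.129
gripper_force: 59.3
```

Request:
{"fn": "play_rows", "kwargs": {
  "plan": [-0.3,-2.5,0,0,0,0,0,0]
}}

```text
t: 10.0
eef_pos: [0.527, 0.1076, 0.1222]
eef_rot: [0.0, 0.75, 0.662, -0.0]
ft_force: [-0.1, 0.1, 1.4]
gripper_width: 0.127
gripper_force: 59.2
```

Request:
{"fn": "play_rows", "kwargs": {
  "plan": [-0.3,-2.5,0,0,0,0,0,0]
}}

```text
t: 10.2
eef_pos: [0.527, 0.1064, 0.1224]
eef_rot: [-0.0, 0.749, 0.662, 0.001]
ft_force: [0.1, 3.8, -0.2]
gripper_width: 0.13
gripper_force: 59.1
```

Request:
{"fn": "play_rows", "kwargs": {
  "plan": [-0.3,-2.5,0,0,0,0,0,0]
}}

```text
t: 10.4
eef_pos: [0.5271, 0.1064, 0.1227]
eef_rot: [-0.001, 0.749, 0.663, 0.002]
ft_force: [2.7, 10.5, -1.6]
gripper_width: 0.125
gripper_force: 58.8
```

```bash
python3 - <<'E'
from h import *
w=bot.read_camera("wrist");s=bot.read_camera("side")
a=cv2.resize(w["img"][0:220,200:400,::-1],(400,440),interpolation=cv2.INTER_CUBIC); c=cv2.resize(s["img"][200:340,90:217,::-1],(400,440),interpolation=cv2.INTER_CUBIC)
cv2.imwrite("pics/w3.png",np.hstack([a,c])); print(bot.get_obs()["eef_pos"])
E
```

```text
[0.52707584 0.10637169 0.12268274]
```

View pics/w3.png

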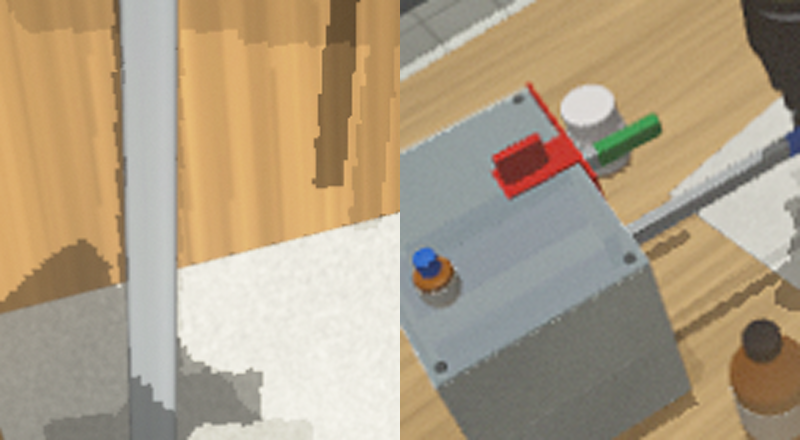

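Request:
{"fn": "play_rows", "kwargs": {
  "plan": [0.6,5,0,0,0.6,5,0,0,0,0.1,-7.5,0,0,0.1,-7.5,0,0,0.1,-7.6,0,0,0,0,0]
}}

```text
t: 11.1
eef_pos: [0.5273, 0.1132, 0.0984]
eef_rot: [-0.001, 0.75, 0.662, -0.001]
ft_force: [-0.6, -0.5, 0.6]
gripper_width: 0.126
gripper_force: 59.6
```

Request:
{"fn": "play_rows", "kwargs": {
  "plan": [0.1,0.8,-7.5,0,0.1,1.2,-7.4,0,0.2,1.5,-7.4,0,0,0,0,0]
}}

```text
t: 11.5
eef_pos: [0.5275, 0.1164, 0.0761]
eef_rot: [-0.0, 0.75, 0.662, -0.001]
ft_force: [-0.3, -4.3, 1.8]
gripper_width: 0.125
gripper_force: 60.1
```

Request:
{"fn": "play_rows", "kwargs": {
  "plan": [0.2,1.9,-7.2,0,0.3,2.1,-7.2,0,0.3,2.4,-7.2,0,0,0,0,0]
}}

```text
t: 11.9
eef_pos: [0.5285, 0.1235, 0.0547]
eef_rot: [-0.0, 0.749, 0.662, -0.001]
ft_force: [0.6, -2.9, -0.2]
gripper_width: 0.127
gripper_force: 60.9
```

Request:
{"fn": "play_rows", "kwargs": {
  "plan": [0.4,2.8,-6.9,0,0.4,3.1,-6.8,0,0.4,3.4,-6.8,0,0,0,0,0]
}}

```text
t: 12.3
eef_pos: [0.5298, 0.1331, 0.0343]
eef_rot: [-0.0, 0.749, 0.662, -0.0]
ft_force: [0.3, -2.9, -0.3]
gripper_width: 0.129
gripper_force: 62.6
```

```bash
python3 - <<'E'
from h import *
s=bot.read_camera("side");w=bot.read_camera("wrist")
c=cv2.resize(s["img"][190:330,90:250,::-1],(480,420),interpolation=cv2.INTER_CUBIC)
a=cv2.resize(w["img"][0:420,180:400,::-1],(220,420))
cv2.imwrite("pics/s4.png",np.hstack([c,a])); o=bot.get_obs(); print(o["eef_pos"],o["ft_force"],o["ft_torque"])
E
```

```text
[0.5299527  0.13279075 0.03498735] [ 0.41022668 -2.08423228 -0.73020496] [-0.29862422  0.00054182 -0.04842832]
```

View pics/s4.png

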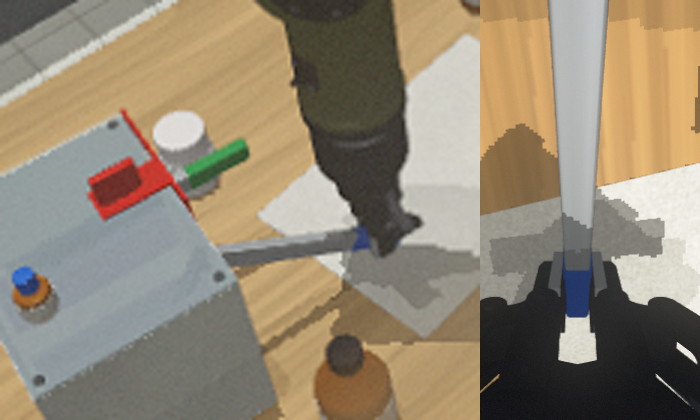

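Request:
{"fn": "play_rows", "kwargs": {
  "plan": [-0.5,-4,6.4,0,-0.5,-4,6.4,0,-0.5,-4,6.4,0,0,0,0,0]
}}

```text
t: 12.8
eef_pos: [0.5291, 0.1199, 0.0557]
eef_rot: [0.001, 0.75, 0.662, 0.001]
ft_force: [-0.6, 0.6, -1.7]
gripper_width: 0.13
gripper_force: 62.0
```

Request:
{"fn": "play_rows", "kwargs": {
  "plan": [-0.5,-4,6.4,0,-0.5,-4,6.4,0,-0.5,-4,6.4,0,0,0,0,0]
}}

```text
t: 13.2
eef_pos: [0.5275, 0.1078, 0.0746]
eef_rot: [0.001, 0.75, 0.662, 0.0]
ft_force: [0.5, 0.7, -2.2]
gripper_width: 0.127
gripper_force: 62.0
```

Request:
{"fn": "play_rows", "kwargs": {
  "plan": [-0.5,-4,6.4,0,-0.5,-4,6.4,0,-0.5,-4,5,0,0,0,0,0]
}}

```text
t: 13.6
eef_pos: [0.5259, 0.0958, 0.0922]
eef_rot: [0.0, 0.75, 0.662, 0.0]
ft_force: [0.3, -0.1, -2.7]
gripper_width: 0.124
gripper_force: 62.0
```

Request:
{"fn": "play_rows", "kwargs": {
  "plan": [-1.2,-10,0,0,-1.2,-10,0,0,0,0,0,0]
}}

```text
t: 13.9
eef_pos: [0.5227, 0.074, 0.091]
eef_rot: [0.0, 0.75, 0.661, -0.001]
ft_force: [-0.2, 0.1, -3.3]
gripper_width: 0.128
gripper_force: 62.0
```

Request:
{"fn": "play_rows", "kwargs": {
  "plan": [-4,-20,12,0,-8,-36,18,-0.006,-8,-38,18,-0.006,-9,-38,12,-0.006,-9,-38,0,-0.006,-9,-38,0,-0.006,-8,-38,0,-0.006,-7,-30,0,-0.006,-3,-15,0,0,0,0,0,0]
}}

```text
t: 14.9
eef_pos: [0.4575, -0.2166, 0.1511]
eef_rot: [-0.0, 0.765, 0.645, -0.0]
ft_force: [-0.1, 0.6, -2.3]
gripper_width: 0.127
gripper_force: 61.9
```

```bash
python3 - <<'E'
from h import *
w=bot.read_camera("wrist");t=bot.read_camera("top");s=bot.read_camera("side")
o=bot.get_obs();print(o["eef_pos"],yawy(o)+90,o["ft_force"],np.round(w["eye"],3))
r=(.4599,-.2066,np.radians(80.6))
for n,c in(("w",w),("s",s)):
  for p in[(-.075,-.045,.006),(.075,-.045,.006),(.075,.045,.006),(-.075,.045,.006),(.044,.025,.095),(.044,.011,.095),(.044,-.011,.095),(.044,-.025,.095),(-.044,.011,.095),(-.044,-.011,.095)]:
    print(n,p,proj(c,B(p,r)).round(1))
im=cv2.resize(w["img"][:,:,::-1],(560,420)); 
a=cv2.resize(s["img"][130:270,250:330,::-1],(240,420),interpolation=cv2.INTER_CUBIC)
cv2.imwrite("pics/w5.png",np.hstack([im,a]))
E
```

```text
[ 0.4587755  -0.21264266  0.15156015] 80.6047741588608 [ 0.09132381  1.03440987 -2.16016056] [ 0.471 -0.142  0.293]
w (-0.075, -0.045, 0.006) [320. 252.]
w (0.075, -0.045, 0.006) [326.3 101.7]
w (0.075, 0.045, 0.006) [227.  102.4]
w (-0.075, 0.045, 0.006) [235.3 252.4]
w (0.044, 0.025, 0.095) [238.5 148.1]
w (0.044, 0.011, 0.095) [259.9 148. ]
w (0.044, -0.011, 0.095) [293.4 147.8]
w (0.044, -0.025, 0.095) [314.8 147.6]
w (-0.044, 0.011, 0.095) [262.7 267.7]
w (-0.044, -0.011, 0.095) [292.2 267.5]
s (-0.075, -0.045, 0.006) [330.5 204.2]
s (0.075, -0.045, 0.006) [291.9 225.5]
s (0.075, 0.045, 0.006) [311. 245.]
s (-0.075, 0.045, 0.006) [350.2 222. ]
s (0.044, 0.025, 0.095) [317.4 215. ]
s (0.044, 0.011, 0.095) [314.1 211.9]
s (0.044, -0.011, 0.095) [309.1 207.2]
s (0.044, -0.025, 0.095) [306.  204.2]
s (-0.044, 0.011, 0.095) [338.2 198.7]
s (-0.044, -0.011, 0.095) [333.1 194.2]
```

View pics/w5.png

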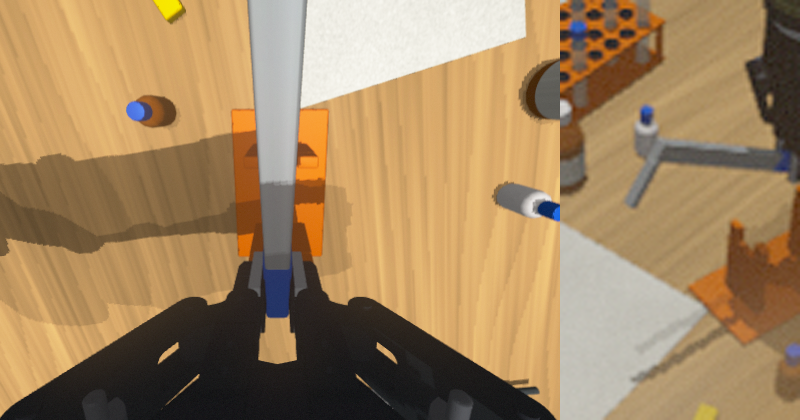

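Request:
{"fn": "play_rows", "kwargs": {
  "plan": [0.5,-6,-10,0,0,0,-20,0,0,0,-18,0,0,0,-10,0,0,0,-5,0,0,0,0,0]
}}

```text
t: 15.65
eef_pos: [0.4587, -0.2199, 0.088]
eef_rot: [-0.0, 0.763, 0.646, -0.0]
ft_force: [-0.6, -0.1, -2.1]
gripper_width: 0.126
gripper_force: 62.0
```

Request:
{"fn": "play_rows", "kwargs": {
  "plan": [0,0,-3,0,0,0,-3,0,0,0,0,0]
}}

```text
t: 15.95
eef_pos: [0.4587, -0.2205, 0.0825]
eef_rot: [0.0, 0.763, 0.646, -0.0]
ft_force: [1.1, 0.4, -1.9]
gripper_width: 0.127
gripper_force: 62.0
```

Request:
{"fn": "play_rows", "kwargs": {
  "plan": [0,0,-3,0,0,0,-2,0,0,0,0,0]
}}

```text
t: 16.25
eef_pos: [0.4585, -0.2204, 0.0772]
eef_rot: [-0.0, 0.763, 0.646, -0.0]
ft_force: [-0.7, -0.3, -1.9]
gripper_width: 0.127
gripper_force: 62.0
```

Request:
{"fn": "play_rows", "kwargs": {
  "plan": [0,0,-2,0,0,0,-2,0,0,0,0,0]
}}

```text
t: 16.55
eef_pos: [0.4585, -0.2204, 0.0732]
eef_rot: [-0.0, 0.763, 0.646, -0.0]
ft_force: [0.1, 0.5, -2.1]
gripper_width: 0.127
gripper_force: 62.0
```

```bash
python3 - <<'E'
from h import *
s=bot.read_camera("side")
c=cv2.resize(s["img"][150:260,250:360,::-1],(600,600),interpolation=cv2.INTER_CUBIC)
cv2.imwrite("pics/s6.png",c)
E
```

```text
(no output)
```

View pics/s6.png

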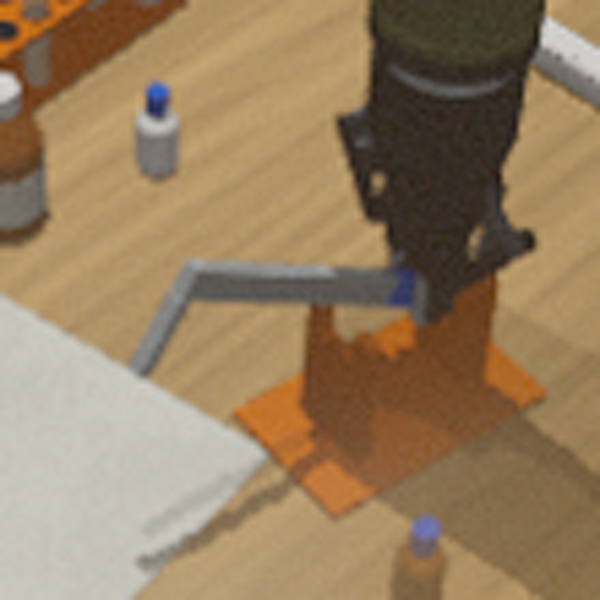

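```bash
python3 - <<'E'
from h import *
s=bot.read_camera("side"); o=bot.get_obs(); p0=np.array(o["eef_pos"]); a=np.radians(80.6); u=np.array([np.cos(a),np.sin(a),0]); n=np.array([-np.sin(a),np.cos(a),0])
for nm,px in dict(top_end=(188,263),footbot=(140,375),shaft_top_mid=(300,267),handle_top=(395,270),handle_bot=(395,304),shaft_bot=(210,300)).items():
    q=(250+px[0]*110/600,150+px[1]*110/600); e,d=ray(s,q); X=e+d*((p0-e)@n+.005)/(d@n); print(nm,"along",((X-p0)@u*1e3).round(1),"z",(X[2]*1e3).round(1))
E
```

```text
top_end along 156.6 z 201.0
footbot along 183.2 z 141.8
shaft_top_mid along 88.7 z 158.3
handle_top along 24.8 z 118.4
handle_bot along 21.8 z 91.7
shaft_bot along 143.1 z 168.4
```

Request:
{"fn": "play_rows", "kwargs": {
  "plan": [0,0,8,0,0,0,8,0,-0.5,-3.3,0,0,-0.5,-3.3,0,0,0,0,0,0,0,0,-2,0,0,0,-2,0,0,0,0,0]
}}

```text
t: 17.45
eef_pos: [0.4574, -0.2268, 0.085]
eef_rot: [-0.0, 0.763, 0.646, -0.0]
ft_force: [1.1, 0.2, -2.0]
gripper_width: 0.126
gripper_force: 62.0
```

Request:
{"fn": "play_rows", "kwargs": {
  "plan": [0,0,-2,0,0,0,-2,0,0,0,0,0]
}}

```text
t: 17.75
eef_pos: [0.4575, -0.2269, 0.0811]
eef_rot: [-0.0, 0.763, 0.646, -0.0]
ft_force: [0.1, -0.8, -1.7]
gripper_width: 0.126
gripper_force: 62.0
```

Request:
{"fn": "play_rows", "kwargs": {
  "plan": [0,0,-2,0,0,0,-1,0,0,0,0,0]
}}

```text
t: 18.05
eef_pos: [0.4581, -0.2265, 0.0786]
eef_rot: [0.0, 0.763, 0.646, 0.0]
ft_force: [-0.2, 2.2, -1.4]
gripper_width: 0.13
gripper_force: 62.4
```

Request:
{"fn": "play_rows", "kwargs": {
  "plan": [0,0,-2,0,0,0,0,0]
}}

```text
t: 18.25
eef_pos: [0.4586, -0.2257, 0.0768]
eef_rot: [0.0, 0.763, 0.647, 0.001]
ft_force: [1.0, 5.8, 1.3]
gripper_width: 0.128
gripper_force: 62.7
```

Request:
{"fn": "play_rows", "kwargs": {
  "plan": [0,0,-2,0,0,0,0,0]
}}

```text
t: 18.45
eef_pos: [0.4592, -0.2249, 0.0752]
eef_rot: [0.0, 0.763, 0.647, 0.002]
ft_force: [1.6, 8.2, 4.9]
gripper_width: 0.125
gripper_force: 63.1
```

Request:
{"fn": "play_rows", "kwargs": {
  "plan": [0,0,8,0,0,0,4,0,-0.5,-3,0,0,-0.5,-3,0,0,0,0,0,0,0,0,-4,0,0,0,-3,0,0,0,0,0]
}}

```text
t: 19.25
eef_pos: [0.4571, -0.2325, 0.0804]
eef_rot: [0.0, 0.763, 0.646, 0.0]
ft_force: [-2.6, 2.1, 14.9]
gripper_width: 0.13
gripper_force: 65.0
```

Request:
{"fn": "play_rows", "kwargs": {
  "plan": [0,0,-2,0,0,0,-1,0,0,0,0,0]
}}

```text
t: 19.55
eef_pos: [0.4574, -0.2312, 0.0783]
eef_rot: [0.0, 0.763, 0.647, 0.0]
ft_force: [-6.0, 7.1, 23.8]
gripper_width: 0.122
gripper_force: 66.9
```

Request:
{"fn": "play_rows", "kwargs": {
  "plan": [0,0,-2,0,0,0,0,0]
}}

```text
t: 19.75
eef_pos: [0.4584, -0.2308, 0.0765]
eef_rot: [0.001, 0.763, 0.647, 0.001]
ft_force: [-3.7, 8.3, 25.0]
gripper_width: 0.128
gripper_force: 67.5
```

Request:
{"fn": "play_rows", "kwargs": {
  "plan": [0,0,-2,0,0,0,0,0]
}}

```text
t: 19.95
eef_pos: [0.4589, -0.2303, 0.0746]
eef_rot: [0.001, 0.762, 0.647, 0.002]
ft_force: [-3.0, 9.8, 23.9]
gripper_width: 0.129
gripper_force: 68.3
```

Request:
{"fn": "play_rows", "kwargs": {
  "plan": [0,0,-2,0,0,0,0,0]
}}

```text
t: 20.15
eef_pos: [0.4595, -0.23, 0.0727]
eef_rot: [0.001, 0.762, 0.647, 0.002]
ft_force: [-1.9, 10.4, 22.5]
gripper_width: 0.131
gripper_force: 69.0
```

```bash
python3 - <<'E'
from h import *
s=bot.read_camera("side")
c=cv2.resize(s["img"][150:260,250:360,::-1],(600,600),interpolation=cv2.INTER_CUBIC)
cv2.imwrite("pics/s7.png",c); o=bot.get_obs(); print(o["eef_pos"],o["ft_force"])
E
```

```text
[ 0.45952625 -0.23006797  0.07273074] [-1.4884544   9.93683246 23.3467353 ]
```

View pics/s7.png

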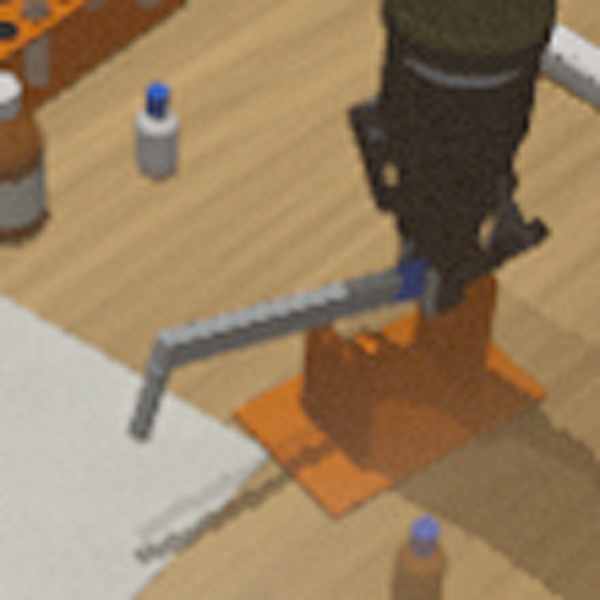

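Request:
{"fn": "play_rows", "kwargs": {
  "plan": [0,0,-2,0,0,0,0,0]
}}

```text
t: 20.4
eef_pos: [0.4601, -0.23, 0.0708]
eef_rot: [0.002, 0.762, 0.647, 0.003]
ft_force: [-0.3, 11.0, 23.4]
gripper_width: 0.128
gripper_force: 69.8
```

Request:
{"fn": "play_rows", "kwargs": {
  "plan": [0,0,-1.5,0,0,0,0,0]
}}

```text
t: 20.6
eef_pos: [0.4602, -0.2296, 0.0694]
eef_rot: [0.002, 0.762, 0.648, 0.003]
ft_force: [-1.2, 11.7, 24.4]
gripper_width: 0.123
gripper_force: 70.6
```

Request:
{"fn": "play_rows", "kwargs": {
  "plan": [0,0,-1.5,0,0,0,0,0]
}}

```text
t: 20.8
eef_pos: [0.4602, -0.2294, 0.0678]
eef_rot: [0.001, 0.762, 0.648, 0.003]
ft_force: [-0.2, 12.8, 23.7]
gripper_width: 0.129
gripper_force: 71.3
```

```bash
cat > tilt.py <<'E'
from h import *
# fit the stirrer's tilt/position in its vertical plane: compare grey shaft mask with rendered silhouette in side view
s=bot.read_camera("side"); o=bot.get_obs(); p0=np.array(o["eef_pos"])
a=np.radians(yawy(o)+90); u=np.array([np.cos(a),np.sin(a),0]); n=np.array([-np.sin(a),np.cos(a),0])
hsv=cv2.cvtColor(s["img"],cv2.COLOR_RGB2HSV)
grey=((hsv[...,1]<45)&(hsv[...,2]<190)&(hsv[...,2]>50)).astype(np.uint8)
blue=cv2.inRange(hsv,np.array((105,110,50)),np.array((130,255,255)))
box=np.zeros_like(grey); box[185:245,262:335]=1
n_,l,st,ce=cv2.connectedComponentsWithStats(grey*box)
i=1+np.argmax(st[1:,4]); print("grey",st[i].tolist()); m=(l==i)
up=[];
for c in range(st[i,0]+10,st[i,0]+st[i,2]-2,3):
    r=np.where(m[:,c])[0]; e,d=ray(s,(c,r.min()-.5)); X=e+d*((p0-e)@n+.005)/(d@n); up.append(((X-p0)@u*1e3,X[2]*1e3))
up=np.array(up); print(up.round(0).tolist()); k=np.polyfit(up[:,0],up[:,1],1); print("slope deg",np.degrees(np.arctan(k[0])),"z top at TCP",k[1])
print(p0,o["ft_force"],yawy(o)+90)
E
python3 tilt.py
```

```text
grey [273, 201, 49, 38, 382]
[[166.0, 132.0], [157.0, 129.0], [147.0, 131.0], [137.0, 128.0], [127.0, 126.0], [117.0, 123.0], [106.0, 125.0], [96.0, 122.0], [86.0, 120.0], [75.0, 117.0], [64.0, 115.0], [54.0, 116.0], [43.0, 114.0]]
slope deg 8.602733973698774 z top at TCP 106.89895441367403
[ 0.46026927 -0.22939632  0.06782421] [1.73574175e-02 1.24803531e+01 2.30757253e+01] 80.72451235875322
```

Request:
{"fn": "play_rows", "kwargs": {
  "plan": [0,0,-1.5,0,0,0,0,0]
}}

```text
t: 21.05
eef_pos: [0.4602, -0.2292, 0.0663]
eef_rot: [0.001, 0.762, 0.648, 0.003]
ft_force: [0.8, 12.8, 24.0]
gripper_width: 0.127
gripper_force: 72.4
```

Request:
{"fn": "play_rows", "kwargs": {
  "plan": [0,0,-1.5,0,0,0,0,0]
}}

```text
t: 21.25
eef_pos: [0.4602, -0.2291, 0.0648]
eef_rot: [0.001, 0.762, 0.648, 0.003]
ft_force: [0.5, 12.5, 24.5]
gripper_width: 0.127
gripper_force: 73.4
```

```bash
sed -i 's/@n+.005/@n-.005/' tilt.py; python3 tilt.py
```

```text
grey [273, 202, 49, 41, 381]
[[158.0, 102.0], [148.0, 99.0], [138.0, 101.0], [128.0, 98.0], [118.0, 99.0], [107.0, 97.0], [97.0, 98.0], [86.0, 96.0], [76.0, 97.0], [65.0, 95.0], [54.0, 96.0], [43.0, 93.0], [32.0, 95.0]]
slope deg 2.965930234832738 z top at TCP 92.39853001279015
[ 0.46028183 -0.22914781  0.06482615] [-0.64376228 11.83306072 23.49904503] 80.73916190656733
```

Request:
{"fn": "play_rows", "kwargs": {
  "plan": [0,0,-1.5,0,0,0,0,0,0,0,5,0,0,0,15,0,0,0,20,0,0,0,15,0,0,0,0,0,0,0,0,0]
}}

```text
t: 22.1
eef_pos: [0.4563, -0.2332, 0.1154]
eef_rot: [-0.0, 0.763, 0.646, -0.0]
ft_force: [0.1, -0.6, -2.5]
gripper_width: 0.128
gripper_force: 70.3
```

```bash
sed -i 's/box\[185:245/box[165:245/' tilt.py; python3 tilt.py; python3 - <<'E'
from h import *
w=bot.read_camera("wrist"); o=bot.get_obs()
hsv=cv2.cvtColor(w["img"],cv2.COLOR_RGB2HSV); m=((hsv[...,0]<19)&(hsv[...,0]>6)&(hsv[...,1]>190)).astype(np.uint8)
m=cv2.morphologyEx(m,cv2.MORPH_OPEN,np.ones((3,3),np.uint8))
# base edges on z=.006 per row, using left/right extremes (world)
a=np.radians(80.6);u=np.array([np.cos(a),np.sin(a)]);n=np.array([-np.sin(a),np.cos(a)])
c0=np.array([.4599,-.2066])
for r in range(0,300,12):
    k=np.where(m[r,150:420])[0]+150
    if len(k)>15:
        L=onz(w,(k.min()-.5,r),.006)[:2]-c0;Rr=onz(w,(k.max()+.5,r),.006)[:2]-c0
        print(r,k.min(),k.max(),"L",((L@u)*1e3).round(1),((L@n)*1e3).round(1),"R",((Rr@n)*1e3).round(1))
k=np.where(m[:,200:360].sum(1)>40)[0]; print("rows",k.min(),k.max(),((onz(w,(240,k.min()-.5),.006)[:2]-c0)@u*1e3).round(1))
print(o["eef_pos"],np.round(w["eye"],4))
E
```

```text
grey [276, 189, 49, 43, 393]
[[156.0, 147.0], [146.0, 148.0], [137.0, 146.0], [127.0, 148.0], [117.0, 146.0], [107.0, 147.0], [96.0, 145.0], [86.0, 147.0], [76.0, 148.0], [66.0, 146.0], [55.0, 144.0], [45.0, 146.0], [34.0, 143.0]]
slope deg 1.4039248127940582 z top at TCP 143.93750651974423
[ 0.45603726 -0.23307503  0.11503039] [-0.02244947  0.24722674 -3.06462904] 80.46947255660416
96 223 334 L 62.1 41.7 R -46.5
108 223 334 L 53.1 42.2 R -47.1
120 224 333 L 44.0 41.9 R -46.8
132 225 332 L 34.6 41.7 R -46.5
144 226 332 L 25.0 41.4 R -47.0
156 226 331 L 15.1 42.0 R -46.7
168 227 330 L 5.0 41.7 R -46.4
180 227 330 L -5.3 42.3 R -47.0
192 228 329 L -15.9 42.0 R -46.6
204 228 328 L -26.8 42.6 R -46.3
216 229 327 L -38.0 42.3 R -46.0
228 230 327 L -49.5 42.0 R -46.5
240 230 326 L -61.3 42.6 R -46.2
252 231 326 L -73.4 42.3 R -46.8
rows 87 258 68.9
[ 0.45599091 -0.23293509  0.11492226] [ 0.4697 -0.1581  0.2574]
```

Request:
{"fn": "play_rows", "kwargs": {
  "plan": [-1.3,-10,0,0,-2.7,-20,0,0,-2.7,-20,0,0,-1.6,-12,0,0,0,0,0,0,0,0,-15,0,0,0,-15,0,0,0,-9,0,0,0,-5,0,0,0,0,0]
}}

```text
t: 23.2
eef_pos: [0.4483, -0.2944, 0.0715]
eef_rot: [-0.001, 0.763, 0.646, -0.0]
ft_force: [-0.4, 0.3, -1.7]
gripper_width: 0.127
gripper_force: 70.3
```

Request:
{"fn": "play_rows", "kwargs": {
  "plan": [0,0,-2,0,0,0,-1,0,0,0,0,0]
}}

```text
t: 23.5
eef_pos: [0.4485, -0.2951, 0.0692]
eef_rot: [0.0, 0.763, 0.646, 0.0]
ft_force: [0.3, 0.8, -2.1]
gripper_width: 0.127
gripper_force: 70.3
```

Request:
{"fn": "play_rows", "kwargs": {
  "plan": [0,0,-1,0,0,0,-1,0,0,0,0,0]
}}

```text
t: 23.8
eef_pos: [0.4483, -0.295, 0.0669]
eef_rot: [-0.0, 0.763, 0.646, -0.0]
ft_force: [-1.0, -0.3, -3.3]
gripper_width: 0.129
gripper_force: 70.3
```

Request:
{"fn": "play_rows", "kwargs": {
  "plan": [0,0,-1,0,0,0,-1,0,0,0,0,0]
}}

```text
t: 24.1
eef_pos: [0.4483, -0.295, 0.0648]
eef_rot: [-0.0, 0.763, 0.646, -0.0]
ft_force: [0.5, 0.1, -2.2]
gripper_width: 0.125
gripper_force: 70.3
```

```bash
python3 tilt.py
```

```text
grey [288, 196, 47, 49, 307]
[[174.0, 97.0], [164.0, 95.0], [153.0, 96.0], [143.0, 98.0], [132.0, 95.0], [121.0, 93.0], [111.0, 94.0], [100.0, 96.0], [89.0, 93.0], [78.0, 95.0], [67.0, 97.0], [55.0, 94.0]]
slope deg 0.9096945644637386 z top at TCP 93.59786893234823
[ 0.4483596  -0.29494863  0.06487731] [ 0.38571138  0.8603493  -2.19908336] 80.49303055145683
```

Request:
{"fn": "play_rows", "kwargs": {
  "plan": [0,0,-1,0,0,0,0,0]
}}

```text
t: 24.35
eef_pos: [0.4484, -0.295, 0.0639]
eef_rot: [-0.0, 0.763, 0.646, -0.0]
ft_force: [-0.2, 0.2, -3.3]
gripper_width: 0.125
gripper_force: 70.3
```

Request:
{"fn": "play_rows", "kwargs": {
  "plan": [0,0,-1,0,0,0,0,0]
}}

```text
t: 24.55
eef_pos: [0.4485, -0.295, 0.0632]
eef_rot: [0.0, 0.763, 0.646, -0.0]
ft_force: [-1.4, 0.2, 2.1]
gripper_width: 0.126
gripper_force: 71.1
```

Request:
{"fn": "play_rows", "kwargs": {
  "plan": [0,0,-1,0,0,0,0,0]
}}

```text
t: 24.75
eef_pos: [0.4486, -0.2951, 0.0628]
eef_rot: [0.0, 0.763, 0.646, -0.0]
ft_force: [-3.0, -0.2, 8.8]
gripper_width: 0.126
gripper_force: 72.3
```

Request:
{"fn": "play_rows", "kwargs": {
  "plan": [0,0,1,0,0,0,0,0]
}}

```text
t: 24.95
eef_pos: [0.4485, -0.2951, 0.0632]
eef_rot: [0.0, 0.763, 0.646, 0.0]
ft_force: [-1.2, 0.1, 2.6]
gripper_width: 0.124
gripper_force: 70.9
```

Request:
{"fn": "play_rows", "kwargs": {
  "plan": [0,0,0,0,0,0,0,0,0,0,0,0,0,0,0,0,0,0,0,0],
  "hand": 40
}}

```text
t: 25.45
eef_pos: [0.4484, -0.295, 0.0629]
eef_rot: [-0.0, 0.763, 0.646, 0.0]
ft_force: [0.4, -0.7, 0.6]
gripper_width: 0.471
gripper_force: 0.0
```

Request:
{"fn": "play_rows", "kwargs": {
  "plan": [0,0,10,0,0,0,20,0,0,0,35,0,0,0,45,0,0,-20,45,0,0,-40,40,0,0,-40,20,0,0,0,0,0,0,0,0,0]
}}

```text
t: 26.35
eef_pos: [0.4481, -0.3909, 0.2739]
eef_rot: [0.0, 0.764, 0.645, 0.0]
ft_force: [-0.7, 0.1, -0.8]
gripper_width: 0.467
gripper_force: 0.0
```

```bash
python3 - <<'E'
from h import *
s=bot.read_camera("side"); t=bot.read_camera("top"); w=bot.read_camera("wrist"); o=bot.get_obs(); print(o["t"],o["eef_pos"],o["ft_force"])
rc=np.array([.4613,-.2122]);a=np.radians(80.6);u=np.array([np.cos(a),np.sin(a)]);n=np.array([-np.sin(a),np.cos(a)])
def blob(c,box,nm,z):
    hsv=cv2.cvtColor(c["img"],cv2.COLOR_RGB2HSV); m=cv2.inRange(hsv,np.array((105,110,50)),np.array((130,255,255)))
    x0,y0,x1,y1=box;k=np.zeros_like(m);k[y0:y1,x0:x1]=m[y0:y1,x0:x1]
    N,l,st,ce=cv2.connectedComponentsWithStats(k)
    for i in range(1,N):
        if st[i,4]>8:
            P=np.array([onz(c,(x,y),z)[:2]-rc for y,x in zip(*np.where(l==i))]); print(nm,st[i].tolist(),"u",((P@u)*1e3).min().round(1),((P@u)*1e3).max().round(1),"n",((P@n)*1e3).min().round(1),((P@n)*1e3).max().round(1))
blob(s,(270,150,370,240),"side",.090); blob(t,(270,190,370,250),"top",.093); blob(w,(0,0,560,400),"wrist",.093)
for nm,c in(("top",t),("side",s)):
    for q in[(-86,.093),(-114,.093),(96,.093),(92,.03)]:
        p=rc+q[0]/1e3*u; print(nm,"pred",q,proj(c,[*p,q[1]]).round(1))
# grey shaft in wrist view: widths along
hsv=cv2.cvtColor(w["img"],cv2.COLOR_RGB2HSV); m=((hsv[...,1]<60)&(hsv[...,2]>90)).astype(np.uint8)
for un in(-50,-30,-20,0,20,30,50,70,90,100,110):
    best=[]
    for nn in range(-30,31,1):
        p=rc+un/1e3*u+nn/1e3*n; x,y=np.round(proj(w,[*p,.093])).astype(int)
        if 0<=x<560 and 0<=y<420 and m[y,x]: best.append(nn)
    print(un,best[:1],best[-1:],len(best))
h=t["img"][190:245,280:350]
print([(r["centre"],round(r["p"],2)) for r in bot.find_in(s,"blue_grip")[:3]])
E
```

```text
26.5 [ 0.44842411 -0.38877471  0.27296112] [-0.15363459 -0.15729472  0.38415174]
side [365, 165, 5, 8, 20] u -218.5 -190.5 n -45.1 -24.9
side [277, 166, 4, 5, 12] u 10.2 26.0 n -205.3 -188.6
side [339, 187, 14, 11, 56] u -105.4 -53.6 n -7.5 9.5
top [333, 217, 17, 5, 56] u -103.6 -51.2 n -4.2 6.5
top [287, 245, 4, 4, 13] u 73.1 83.0 n 107.9 118.2
wrist [469, 14, 21, 18, 265] u -27.4 -13.6 n -215.2 -197.0
wrist [257, 66, 12, 57, 611] u -109.2 -56.5 n -7.3 3.8
wrist [421, 222, 43, 13, 379] u -234.7 -219.8 n -231.0 -182.5
wrist [314, 235, 18, 18, 287] u -257.8 -235.9 n -80.5 -59.8
wrist [0, 282, 114, 107, 5784] u -464.9 -297.5 n 194.0 348.4
wrist [123, 352, 14, 16, 56] u -429.5 -404.4 n 172.1 193.2
top pred (-86, 0.093) [343.7 218.7]
top pred (-114, 0.093) [352.3 219.9]
top pred (96, 0.093) [287.6 210.9]
top pred (92, 0.03) [288.3 213.7]
side pred (-86, 0.093) [347.3 189.8]
side pred (-114, 0.093) [354.3 185.9]
side pred (96, 0.093) [297.7 216.8]
side pred (92, 0.03) [297.9 231. ]
-50 [-6] [3] 10
-30 [-6] [2] 9
-20 [-6] [2] 9
0 [] [] 0
20 [] [] 0
30 [] [] 0
50 [] [] 0
70 [] [] 0
90 [] [] 0
100 [] [] 0
110 [] [] 0
[([281.0, 303.6], 0.9), ([320.0, 202.9], 0.89), ([263.2, 406.6], 0.53)]
```

```bash
sed -e 's/^s=bot.*$/s=bot.read_camera("side"); o=bot.get_obs(); p0=np.array([.4613,-.2122,.09])/' -e 's/^a=np.radians.*yawy.*+90);/a=np.radians(80.6);/' tilt.py > t2.py; python3 t2.py; python3 - <<'E'
from h import *
t=bot.read_camera("top"); hsv=cv2.cvtColor(t["img"],cv2.COLOR_RGB2HSV)
for nm,lo,hi,b in(("green",(45,120,40),(80,255,255),(165,155,200,175)),("red",(0,170,80),(8,255,255),(135,140,180,195))):
    m=cv2.inRange(hsv,np.array(lo),np.array(hi)); x0,y0,x1,y1=b; M=cv2.moments(m[y0:y1,x0:x1],True); print(nm,M["m10"]/M["m00"]+x0,M["m01"]/M["m00"]+y0,M["m00"])
for n in("amber","jar","lidvial"): print(n,[(np.round(r["centre"]).tolist(),round(r["p"],2)) for r in bot.find_in(t,n)[:2]])
E
```

```text
grey [262, 195, 73, 50, 977]
[[178.0, 142.0], [169.0, 129.0], [159.0, 118.0], [149.0, 104.0], [139.0, 89.0], [128.0, 74.0], [117.0, 58.0], [106.0, 46.0], [98.0, 95.0], [88.0, 97.0], [77.0, 94.0], [67.0, 96.0], [57.0, 97.0], [46.0, 95.0], [35.0, 92.0], [24.0, 94.0], [13.0, 95.0], [2.0, 97.0], [-9.0, 94.0], [-20.0, 96.0], [-32.0, 93.0]]
slope deg 4.285559543512787 z top at TCP 89.22541599070043
[ 0.4613 -0.2122  0.09  ] [ 0.11448483 -0.22765911  0.75543217] 80.60148856118781
green 180.47727272727272 166.1590909090909 44.0
red 155.7005988023952 166.5688622754491 167.0
amber [([176.0, 230.0], 0.74), ([158.0, 168.0], 0.66)]
jar [([157.0, 170.0], 0.58), ([192.0, 142.0], 0.56)]
lidvial []
```

```bash
python3 -c "
from plant import bot; print(bot.job_done())"
```

```text
the job is handed in; nothing more can be done
None
```

I pushed the shutter to its end stop and left it open, then threaded the blue stirrer out. It lies level on both forks, foot hanging down and balance point about 3 mm from the rest's centre, with the gripper clear; the green stirrer had not moved in the last picture. I handed the job in at about 27 s. In the last picture the amber bottle and jar were found within a few pixels of where they started, the lid vial was not picked up, and I did not check the other bystanders again.

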